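Cure the lacquered bar over the lamp

ROBOT

A 6-joint arm with a two-finger parallel gripper is mounted at the origin on a cart in front of the work surface, level with it; the furniture and walls round the work are solid. World frame = base frame: x ahead of the robot, y to its left, z up, the work surface at z = 0. Lengths are in m, angles in rad, forces in N, time in s.
With the tool pointing down it reaches from about 0.35 to 0.975 m from the base axis. Payload 7.1 kg.
Tool frame: the origin (TCP) lies at the very end of the fingers, on their centre line; the grasp point (between the pads) lies 19 mm behind it; z points along the fingers, y is the line along which they close (so a half turn about z gives the same grasp; the last joint's range is limited). The gripper opens to 88 mm and grips with 3 to 60 N. Pads are 20 mm wide; open, the fingers measure 115 mm over their backs; the gripper's body (75 mm by 178 mm) begins 61 mm behind the grasp point.
Start: joints at [-1.29, 0.423, 1.63, -0, 1.089, -0.019], TCP at [0.185, -0.597, 0.223] pointing down, gripper open.
Joint ranges: [-3, 3], [-0.9, 2.11], [0.09, 2.58], [-1.31, 4.45], [0.11, 2.69], [-2.54, 2.54]. Speed limits (rad/s): [2.39, 2.39, 3.01, 3.14, 3.14, 3.14].

INTERFACE

Orientations are given as a 3x3 rotation matrix whose columns are the frame's x, y, z axes.
In Python, from workcell import arm gives the robot as it stands.
- The arm moves only by the tool move_arm, never from a script. Its argument "motion" is one flat list of numbers, 7 for each row, row after row: the shift along the tool's x, y, z as a fraction of full scale, then the turn, a rotation vector about the tool's x, y, z as a fraction of full scale, then the gripper's target within -1 to 1 (shut at 1, half-way at 0, fully open at -1). In form: [dx, dy, dz, rx, ry, rz, grip, dx, dy, dz, rx, ry, rz, grip, ...]. A call has 1 to 10 rows; each row is the pose to reach, as a shift and turn from the pose commanded when the call began, along the tool's axes at that moment; what a row does not reach only later rows make up. Full scale, the value 1, is 0.1 m for a shift and 30 degrees for a turn. A row lasts 1/12 s, in which the tool goes at most 41.7 mm and 7.16 degrees, less where a joint would pass 70% of its speed; a pose out of reach is approached as far as the arm can. A call with a number of a shift or a turn outside -1 to 1 is refused whole. A call with a gripper value outside its range is refused whole. The fingers move at their own pace and stop on an object; "newtons" is the grip in N (left out, the last holds). Time passes only in rows, so rows that repeat a pose let the fingers close. It gives the time, the measured TCP pose, the force, the opening and the grip force at its end, in the units of the state.
- arm.get_state(): the state, without advancing time (a new reading comes with each control period).
- arm.camera(name): name is "scene" or "top"; returns (picture, depth): 400x640x3 uint8, red, green, blue; 400x640 float32, m along the optical axis (not along the pixel's ray), 0 where there is no reading.
- arm.calibration(name): a dict with "fx", "fy", "cx", "cy" (pixels), "dist_coeffs" ([k1, k2, p1, p2, k3] as OpenCV has them; the pictures are not rectified), "rvec" (rotation vector, rad) and "tvec" (3), from world to camera coordinates, as OpenCV has them. Camera axes: x right, y down, z forward; pixel columns grow to the right and rows downward; lengths in m; the calibration is good to about 2 mm. A picture is of the moment at which its call begins. calibration takes no time and is no camera call.
- arm.finish_job(): hands the job in; it is judged then, once.
Trained networks look in the newest picture that a camera, given by its name, has taken for a name from the list of things; names that differ only in an ending like _2 or _b are one class to them, and where a whole thing is asked for, a point or a joint stands for the part that bears it (a point fixed in the world has none). Each returns a list of dicts, best first, with "confidence" (0 to 1); they miss things now and then, are a little off and sometimes report something else, mostly with a low value. They report only what shows in the picture. A call takes as long as a camera call.
- arm.look_for(camera, query): "box" ([left, top, right, bottom] in pixels, round what is visible of it).
The state is a dict: "time": time; "joint_pos": joint angles; "joint_vel": joint speeds; "tau": joint torques, N m; "tool_pos": TCP position; "eef_rot": TCP orientation; "wrist_force": force on the tool from outside, world axes, zero at the start; "wrist_torque": the same for the moment, N m; "gripper_width": opening from 0.0 (shut) to 1.0 (fully open); "finger_force": force on a finger pad.
Only numpy, scipy, OpenCV 4.12 (cv2) and the standard library are available. Lean on these libraries where they do the work, as an engineer would, in place of code of your own. Each camera call takes 0.05 s, during which the arm holds its last target. There are 200 camera calls.

TASK

Start the curing lamp: turn its red spring-loaded start switch clockwise all the way to its stop and let go so that it springs back. Then lift the striped brown wood bar off its drying stand by its long edges, keep it level all the way, and hold it still over the lamp's violet glass, about 8 cm above it and lengthwise with it, so that the bar's whole underside lies over the glass. Hold it there for at least three seconds and finish still holding it in the air; the wet bar must not touch the lamp or the bench, and the pale bar, the red paint jar and the paint brush stay as they are.

Things in the scene. Friction and masses are not known exactly. Their poses are not given: they have to be found in the camera images.
- striped_bar: bar of striped brown wood, a box 50 x 130 x 18 mm (own x, y, z), 50 to 100 g; origin at the centre of its underside, y along its length, z up. Its underside rests 52 mm above the bench on the four points of a drying stand
- pale_bar: bar of plain pale wood, a box 32 x 110 x 32 mm (x, y, z), origin at the centre of its underside; rests on the other drying stand, to be left alone
- stand_a: drying stand, fixed: plywood base 46 x 110 x 12 mm (x, y, z) with four yellow cones, tops 52 mm above the bench, 22 mm apart across and 80 mm apart along its y; it carries the striped bar, which lies along it; origin at the centre of its underside on the bench
- stand_b: the other drying stand, the same as stand_a, fixed; it carries the pale bar. Which of the two stands is nearer to the robot changes
- lamp: curing lamp, fixed: flat grey case 250 x 120 mm (own x, y), top 50 mm above the bench; origin at the centre of its underside; the start switch is at its -x end, near the robot, 92 mm from the centre, and the glass fills most of the rest
- glass (a point): centre of the upper face of the lamp's violet glass window (170 mm along x, 90 mm along y), 50 mm above the bench; axes as the lamp's
- switch_grip (a point): on the vertical axis of the red start switch, at the height to grip, 73 mm above the bench; turns with the switch. Its x axis points along the grip bar, which is 42 mm long, 14 mm wide and stands from 58 mm to 84 mm above the bench, on a flat black collar 38 mm across
- start_switch (a joint): angle of the start switch: 0 at rest, grows clockwise as seen from above, stop at 1.05 rad (60 degrees); a spring of 0.05 N m at rest to 0.13 N m at the stop turns it back to 0 when it is let go
- red_pot: red paint jar with a white lid, 47 mm across, 50 mm tall, origin at the centre of its underside; to be left alone
- paint_brush: flat paint brush with a green handle, 42 x 215 x 12 mm, lying on the bench beyond the lamp, origin at the centre of its underside; to be left alone

How it is judged:
On the way, in this order (a step that is already met when the one before it is completed fails the run):
1. the start switch is turned to its stop (beyond 0.97 rad) (value of joint start_switch above 0.97 rad), for 0.1 s.
2. the switch is let go and has sprung back (below 0.1 rad) (value of joint start_switch below 0.1 rad and contact force between the fingers and lamp below 0.3 N), for 0.2 s.
3. the striped bar is lifted clear of its stand (height (world z) of striped_bar above 0.075 m and contact force between striped_bar and stand_a below 0.1 N and contact force between striped_bar and stand_b below 0.1 N), for 0.1 s.
4. the striped bar is held level and still over the glass for 2.5 s (x of striped_bar in the frame of glass between -0.025 and 0.025 m and y of striped_bar in the frame of glass between -0.025 and 0.025 m and z of striped_bar in the frame of glass between 0.05 and 0.11 m and angle between the y axis of striped_bar and the x axis of glass, either way round below 0.35 rad and angle between striped_bar's own z axis and vertical below 0.12 rad and linear speed of striped_bar below 0.02 m/s and angular speed of striped_bar below 0.15 rad/s and contact force between the fingers and striped_bar above 2 N and contact force between striped_bar and lamp below 0.1 N and contact force between striped_bar and stand_a below 0.1 N and contact force between striped_bar and stand_b below 0.1 N), for 2.5 s.
At the end, for the whole second after the job is handed in: gripper holds the striped bar still and level (0.12 rad) over the lamp, underside 50-110 mm above the glass, centred within 25 mm along and across it, length within 0.35 rad of it, touching neither lamp nor stands; switch back at rest; pale bar (20 mm), jar and brush (30 mm) not moved (all of step 4 and value of joint start_switch below 0.1 rad and distance of pale_bar from where it was at the start of the episode below 0.02 m and distance of each of red_pot, paint_brush from where it was at the start of the episode below 0.03 m); the arm keeps its last pose, push and grip.
It fails at once if the striped bar tips more than 0.3 rad (angle between striped_bar's own z axis and vertical above 0.3 rad).
It fails at once if the striped bar falls or is put down on the bench (height (world z) of striped_bar below 0.04 m).
It fails at once if the striped bar touches the lamp (contact force between striped_bar and lamp above 0.3 N).
It fails at once if the pale bar, the paint jar or the paint brush is moved (distance of pale_bar from where it was at the start of the episode above 0.02 m or distance of any of red_pot, paint_brush from where it was at the start of the episode above 0.03 m).
It also fails if it takes over 61 s, if anything falls off the work surface, if the arm or the gripper's body presses on something with over 40 N, if the wrist force passes 120 N, or if a joint passes its speed limit or range.

## Working session

There is one attempt and no reset: what is moved stays moved. The work goes in short steps, Python scripts to look and compute and a tool call to move; the robot and the scene stay as the last step left them, time stands still between calls to the robot, and variables do not carry over. Pictures are saved under pics/ and viewed, at most 10 in all, crops included, and the job is handed in when it is done.

Besides the shell and the picture viewer there is one more tool, called by a JSON object that holds its "api" and its "payload", one argument or row to a line. move_arm: Moves the arm, as the interface text tells. Shift numbers are shares of 0.1 m and turn numbers shares of 30 degrees, none past 1 either way. Its arguments: {"type":"object","properties":{"motion":{"type":"array","items":{"type":"number","minimum":-1,"maximum":1}},"newtons":{"type":"number"}},"required":["motion"]}

```bash
mkdir -p pics; cat > h.py <<'E'
import numpy as np, cv2
from workcell import arm
def cal(n):
    c=arm.calibration(n); K=np.array([[c['fx'],0,c['cx']],[0,c['fy'],c['cy']],[0,0,1.]])
    R=cv2.Rodrigues(np.array(c['rvec'],float))[0]; return K,np.array(c['dist_coeffs'],float),R,np.array(c['tvec'],float).ravel()
def cloud(n,dep):
    K,d,R,t=cal(n); v,u=np.mgrid[:dep.shape[0],:dep.shape[1]]
    p=cv2.undistortPoints(np.stack([u,v],-1).reshape(-1,1,2).astype(float),K,d).reshape(-1,2)
    P=np.c_[p,np.ones(len(p))]*dep.reshape(-1,1); return ((P-t)@R).reshape(*dep.shape,3)
def proj(n,X):
    K,d,R,t=cal(n); return cv2.projectPoints(np.array(X,float).reshape(-1,1,3),R,t,K,d)[0].reshape(-1,2)
E
python3 - <<'E'
from h import *
for n in ['scene','top']:
    im,d=arm.camera(n); cv2.imwrite(f'pics/{n}0.png',im[...,::-1]); np.save(f'{n}.npy',d); np.save(f'{n}im.npy',im)
    for q in ['striped_bar','pale_bar','lamp','switch_grip','red_pot','paint_brush','stand_a']:
        print(n,q,[(np.round(b['box']).astype(int).tolist(),round(b['confidence'],2)) for b in arm.look_for(n,q)[:2]])
print(arm.get_state())
E
```

```text
scene striped_bar [([335, 251, 410, 299], 0.58)]
scene pale_bar [([392, 218, 448, 244], 0.97)]
scene lamp [([258, 199, 334, 274], 0.75), ([388, 238, 445, 266], 0.64)]
scene switch_grip [([279, 233, 298, 250], 0.79)]
scene red_pot [([196, 213, 218, 241], 0.72)]
scene paint_brush [([351, 201, 428, 218], 0.74)]
scene stand_a [([345, 275, 406, 316], 0.81), ([388, 235, 445, 267], 0.67)]
top striped_bar [([365, 239, 424, 265], 0.97), ([255, 167, 343, 281], 0.31)]
top pale_bar [([380, 166, 427, 192], 0.56)]
top lamp [([257, 163, 342, 278], 0.95)]
top switch_grip [([306, 250, 321, 262], 0.58)]
top red_pot [([205, 258, 227, 279], 0.82), ([300, 250, 322, 266], 0.67)]
top paint_brush [([297, 115, 379, 133], 0.72)]
top stand_a [([380, 179, 420, 195], 0.68)]
{'time': 0.8, 'joint_pos': array([-1.29001482e+00,  4.23032615e-01,  1.62990703e+00, -1.85808033e-05,
        1.08857644e+00, -1.89770745e-02]), 'joint_vel': array([ 0.00062206, -0.00051485, -0.00050661, -0.00120189, -0.00034773,
        0.00048646]), 'tau': array([-7.48966977e-04, -5.44512427e+01, -2.74031621e+01,  6.41628192e-02,
        1.66475092e-02, -1.04313946e-05]), 'tool_pos': array([ 0.18458737, -0.59711264,  0.2227144 ]), 'eef_rot': array([[ 9.55405262e-01,  2.95297792e-01,  5.39783114e-06],
       [ 2.95297791e-01, -9.55405259e-01, -7.81231319e-05],
       [-1.79124721e-05,  7.62332189e-05, -9.99999997e-01]]), 'wrist_force': array([-0.69355027, -0.38017201,  0.3766614 ]), 'wrist_torque': array([-0.00750085, -0.03497481,  0.01281767]), 'finger_force': 0.0, 'gripper_width': 0.9980070100418361}
```

```bash
python3 - <<'E'
from h import *
a=np.load('sceneim.npy')[170:340,160:480]; b=np.load('topim.npy')[100:300,180:450]
a=cv2.resize(a,(800,425),interpolation=2); cv2.imwrite('pics/a.png',a[...,::-1])
cv2.imwrite('pics/b.png',cv2.resize(b,(800,593),interpolation=2)[...,::-1])
for n in ['scene','top']:
    P=cloud(n,np.load(n+'.npy')); z=P[...,2]
    print(n, 'cam',-cal(n)[2].T@cal(n)[3])
    boxes=dict(striped=(335,251,410,299),pale=(388,215,450,246),lamp=(255,195,337,277),sw=(275,230,300,252),pot=(194,210,220,243)) if n=='scene' else dict(striped=(361,235,428,269),pale=(376,162,431,196),lamp=(253,160,346,282),sw=(302,246,325,266),pot=(203,256,229,281))
    for k,(l,t,r,bb) in boxes.items():
        Q=P[t:bb,l:r].reshape(-1,3); Q=Q[np.isfinite(Q).all(1)]
        lo,hi=dict(striped=(.062,.08),pale=(.075,.095),lamp=(.04,.06),sw=(.076,.095),pot=(.042,.06))[k]
        S=Q[(Q[:,2]>lo)&(Q[:,2]<hi)]
        if len(S)<5: print(k,len(S),np.percentile(Q[:,2],[1,50,99]));continue
        (c,s,ang)=cv2.minAreaRect(S[:,:2].astype(np.float32))
        print(k,len(S),'zmed',np.median(S[:,2]).round(4),'zmax',np.percentile(Q[:,2],99).round(3),'c',np.round(c,4),'size',np.round(s,4),'ang',round(ang,1))
E
```

```text
scene cam [-0.03592786 -0.43643963  0.49500343]
striped 1491 zmed 0.0701 zmax 0.072 c [ 0.446  -0.2238] size [0.1312 0.0525] ang 81.5
pale 613 zmed 0.0842 zmax 0.086 c [ 0.6191 -0.2483] size [0.035  0.1102] ang 14.6
lamp 3136 zmed 0.05 zmax 0.084 c [ 0.5192 -0.0026] size [0.2489 0.1187] ang 22.6
sw 96 zmed 0.0838 zmax 0.085 c [ 0.434  -0.0379] size [0.0402 0.0135] ang 50.5
pot 220 zmed 0.0492 zmax 0.051 c [0.4121 0.1953] size [0.048  0.0446] ang 48.8
top cam [ 0.47131172 -0.05177351  0.92009806]
striped 1283 zmed 0.0682 zmax 0.071 c [ 0.4438 -0.2246] size [0.1306 0.0494] ang 81.4
pale 689 zmed 0.0822 zmax 0.085 c [ 0.6166 -0.2474] size [0.0327 0.1092] ang 15.8
lamp 5299 zmed 0.0476 zmax 0.081 c [ 0.5174 -0.0016] size [0.2494 0.1197] ang 22.7
sw 118 zmed 0.0819 zmax 0.085 c [ 0.4326 -0.0373] size [0.0411 0.0138] ang 51.1
pot 315 zmed 0.0472 zmax 0.051 c [0.4087 0.1932] size [0.0452 0.0397] ang 0.9
```

View pics/a.png

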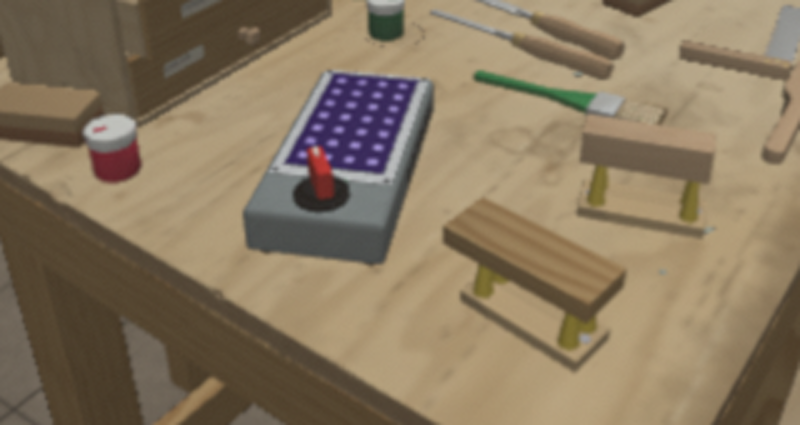

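View pics/b.png

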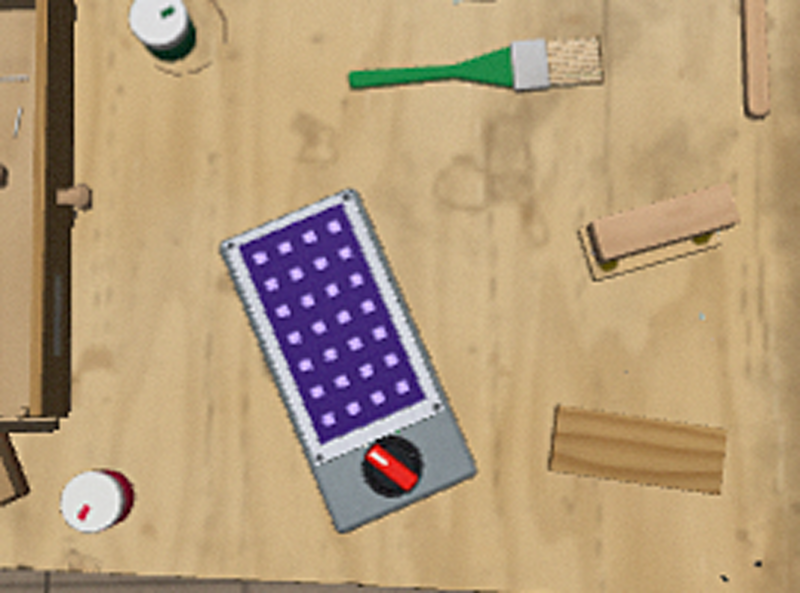

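The scene view shows the lamp at centre with the red switch toward the robot. The striped bar is the nearer one at right (top view about (395,252)), and the pale bar is behind it (about (403,180)). The jar is far left and the brush is beyond the lamp. The two views agree to about 3 mm.

```bash
cat >> h.py <<'E'
def togo(p,ang):  # ang = wanted world heading (deg) of tool x, tool down
    s=arm.get_state(); R=s['eef_rot']; a=np.radians(ang)
    Rt=np.array([[np.cos(a),np.sin(a),0],[np.sin(a),-np.cos(a),0],[0,0,-1]])
    rv=cv2.Rodrigues(R.T@Rt)[0].ravel()
    print('t',round(s['time'],2),'shift',(R.T@(np.array(p)-s['tool_pos'])/.1).round(3),'turn',(np.degrees(rv)/30).round(3),'q',s['joint_pos'].round(2),'w',s['gripper_width'],'f',s['finger_force'])
E
python3 - <<'E'
from h import *
for n in ['scene','top']:
    P=cloud(n,np.load(n+'.npy')); hsv=cv2.cvtColor(np.load(n+'im.npy'),cv2.COLOR_RGB2HSV)
    m=(hsv[...,0]>115)&(hsv[...,0]<150)&(hsv[...,1]>70)&(abs(P[...,2]-.05)<.01)
    c=cv2.minAreaRect(P[m][:,:2].astype(np.float32)); print(n,m.sum(),c)
    d=np.hypot(P[...,0]-.433,P[...,1]+.0375); k=(d>.012)&(d<.017)&(P[...,2]<.07); print('collar z',np.percentile(P[k][:,2],[5,25,50,75,95]).round(4))
togo([.433,-.0375,.14],50.8)
E
```

```text
scene 1302 ((1.0758682489395142, 0.6409730911254883), (1.791609525680542, 0.4845072627067566), 61.34469985961914)
collar z [0.0527 0.0551 0.0578 0.0597 0.0636]
top 2648 ((0.5323681831359863, 0.005787350237369537), (0.19845011830329895, 0.08890978991985321), 22.68310546875)
collar z [0.0546 0.0561 0.0571 0.058  0.0595]
t 0.8 shift [ 4.026 -4.613  0.827] turn [ 0.     0.    -1.121] q [-1.29  0.42  1.63 -0.    1.09 -0.02] w 0.9980070100418361 f 0.0
```

{"api": "move_arm", "payload": {
  "motion": [0.8,-0.92,0,0,0,0,-1,0.8,-0.92,0,0,0,0,-1,0.8,-0.92,0,0,0,0,-1]
}}

```text
time: 1.05
tool_pos: [0.2339, -0.4841, 0.2224]
eef_rot: [[0.956, 0.294, -0.0], [0.294, -0.956, 0.001], [0.0, -0.001, -1.0]]
wrist_force: [0.6, -0.4, 0.1]
gripper_width: 1.001
finger_force: 0.0
```

{"api": "move_arm", "payload": {
  "motion": [0.8,-0.92,0,0,0,0,-1,0.8,-0.92,0,0,0,0,-1,0.8,-0.92,0,0,0,0,-1]
}}

```text
time: 1.3
tool_pos: [0.2835, -0.372, 0.2227]
eef_rot: [[0.956, 0.295, 0.0], [0.295, -0.956, -0.0], [0.0, 0.0, -1.0]]
wrist_force: [0.3, 0.5, 0.5]
gripper_width: 1.001
finger_force: 0.0
```

{"api": "move_arm", "payload": {
  "motion": [0.8,-0.92,0,0,0,0,-1,0.8,-0.92,0,0,0,0,-1,0.8,-0.92,0,0,0,0,-1]
}}

```text
time: 1.55
tool_pos: [0.3327, -0.2606, 0.2229]
eef_rot: [[0.956, 0.295, 0.001], [0.295, -0.956, -0.0], [0.0, 0.0, -1.0]]
wrist_force: [0.5, 0.3, 0.8]
gripper_width: 0.999
finger_force: 0.0
```

{"api": "move_arm", "payload": {
  "motion": [0.8,-0.92,0,0,0,0,-1,0.8,-0.92,0,0,0,0,-1,0.8,-0.92,0,0,0,0,-1]
}}

```text
time: 1.8
tool_pos: [0.3822, -0.149, 0.2231]
eef_rot: [[0.955, 0.295, 0.001], [0.295, -0.955, -0.0], [0.001, 0.001, -1.0]]
wrist_force: [-0.0, -1.0, -0.8]
gripper_width: 1.0
finger_force: 0.0
```

{"api": "move_arm", "payload": {
  "motion": [0.8,-0.92,0.8,0,0,-1,-1,0.8,-0.92,0.8,0,0,-1,-1,0.8,-0.92,0.8,0,0,-1,-1,0.8,-0.92,0.8,0,0,-1,-1,0.8,-0.92,0.8,0,0,-1,-1,0.8,-0.92,0.8,0,0,-1,-1,0.8,-0.92,0.8,0,0,-1,-1]
}}

```text
time: 2.38
tool_pos: [0.431, -0.04, 0.1431]
eef_rot: [[0.682, 0.732, 0.0], [0.732, -0.682, -0.0], [0.0, 0.0, -1.0]]
wrist_force: [0.0, -0.8, 0.5]
gripper_width: 0.999
finger_force: 0.0
```

```bash
python3 - <<'E'
from h import *
togo([.433,-.0375,.061],50.8)
P=cloud('top',np.load('top.npy')); hsv=cv2.cvtColor(np.load('topim.npy'),cv2.COLOR_RGB2HSV)
m=(hsv[...,0]>115)&(hsv[...,0]<150)&(hsv[...,1]>70)&(abs(P[...,2]-.05)<.01)
a=np.radians(22.7); D=P[m][:,:2]-[.518,-.002]; X=D@[np.cos(a),np.sin(a)]; Y=D@[-np.sin(a),np.cos(a)]
print(np.percentile(X,[.5,2,5,95,98,99.5]).round(3),np.percentile(Y,[.5,2,98,99.5]).round(3))
E
```

```text
t 2.38 shift [ 0.032 -0.003  0.821] turn [ 0.001 -0.    -0.126] q [-0.12  0.27  2.1  -0.    0.77  0.63] w 0.9988486579331675 f 0.0
[-0.054 -0.051 -0.047  0.107  0.112  0.114] [-0.042 -0.041  0.044  0.045]
```

{"api": "move_arm", "payload": {
  "motion": [0.03,0,0.82,0,0,-0.12,-1,0.03,0,0.82,0,0,-0.12,-1,0.03,0,0.82,0,0,-0.12,-1,0.03,0,0.82,0,0,-0.12,-1,0.03,0,0.82,0,0,-0.12,1,0.03,0,0.82,0,0,-0.12,1,0.03,0,0.82,0,0,-0.12,1,0.03,0,0.82,0,0,-0.12,1,0.03,0,0.82,0,0,-0.12,1,0.03,0,0.82,0,0,-0.12,1],
  "newtons": 30
}}

```text
time: 3.22
tool_pos: [0.4335, -0.0373, 0.0616]
eef_rot: [[0.632, 0.775, 0.002], [0.775, -0.632, -0.0], [0.001, 0.002, -1.0]]
wrist_force: [0.0, 0.4, 0.4]
gripper_width: 0.584
finger_force: 0.0
```

{"api": "move_arm", "payload": {
  "motion": [0,0,0,0,0,0,1,0,0,0,0,0,0,1,0,0,0,0,0,0,1,0,0,0,0,0,0,1]
}}

```text
time: 3.55
tool_pos: [0.4329, -0.0372, 0.0606]
eef_rot: [[0.632, 0.775, -0.0], [0.775, -0.632, 0.0], [-0.0, -0.0, -1.0]]
wrist_force: [-0.4, -0.5, -0.3]
gripper_width: 0.281
finger_force: 0.0
```

{"api": "move_arm", "payload": {
  "motion": [0,0,0,0,0,0,1,0,0,0,0,0,0,1,0,0,0,0,0,0,1,0,0,0,0,0,0,1,0,0,0,0,0,0,1]
}}

```text
time: 3.97
tool_pos: [0.4327, -0.0371, 0.0606]
eef_rot: [[0.632, 0.775, -0.001], [0.775, -0.632, 0.0], [-0.0, -0.001, -1.0]]
wrist_force: [-0.9, 2.5, 0.1]
gripper_width: 0.157
finger_force: 30.0
```

{"api": "move_arm", "payload": {
  "motion": [0,0,0,0,0,0.2,1,0,0,0,0,0,0.4,1,0,0,0,0,0,0.6,1,0,0,0,0,0,0.8,1,0,0,0,0,0,1,1,0,0,0,0,0,1,1]
}}

```text
time: 4.47
tool_pos: [0.4321, -0.0364, 0.0606]
eef_rot: [[0.937, 0.349, -0.002], [0.349, -0.937, 0.001], [-0.001, -0.002, -1.0]]
wrist_force: [-0.9, 8.9, 2.5]
gripper_width: 0.157
finger_force: 30.0
```

{"api": "move_arm", "payload": {
  "motion": [0,0,0,0,0,0.2,1,0,0,0,0,0,0.4,1,0,0,0,0,0,0.6,1,0,0,0,0,0,0.8,1,0,0,0,0,0,1,1,0,0,0,0,0,1,1]
}}

```text
time: 4.97
tool_pos: [0.432, -0.0357, 0.0606]
eef_rot: [[0.986, -0.166, -0.002], [-0.166, -0.986, 0.002], [-0.002, -0.002, -1.0]]
wrist_force: [-1.7, 16.4, 2.8]
gripper_width: 0.16
finger_force: 30.0
```

{"api": "move_arm", "payload": {
  "motion": [0,0,0,0,0,0.05,1,0,0,0,0,0,0.1,1,0,0,0,0,0,0.1,1,0,0,0,0,0,0.1,1]
}}

```text
time: 5.3
tool_pos: [0.4319, -0.0357, 0.0606]
eef_rot: [[0.977, -0.211, -0.002], [-0.211, -0.977, 0.002], [-0.002, -0.001, -1.0]]
wrist_force: [-2.6, 17.2, 3.1]
gripper_width: 0.156
finger_force: 30.6
```

```bash
python3 - <<'E'
from h import *
s=arm.get_state(); print(s['wrist_torque'],s['wrist_force'],s['finger_force'])
im,d=arm.camera('top')
cv2.imwrite('pics/turn.png',cv2.resize(im[220:290,270:350],(640,560),interpolation=2)[...,::-1])
E
```

```text
[2.8944653  0.32472808 0.69312505] [-2.56519755 17.17919373  3.14010379] 30.641569197177887
```

View pics/turn.png

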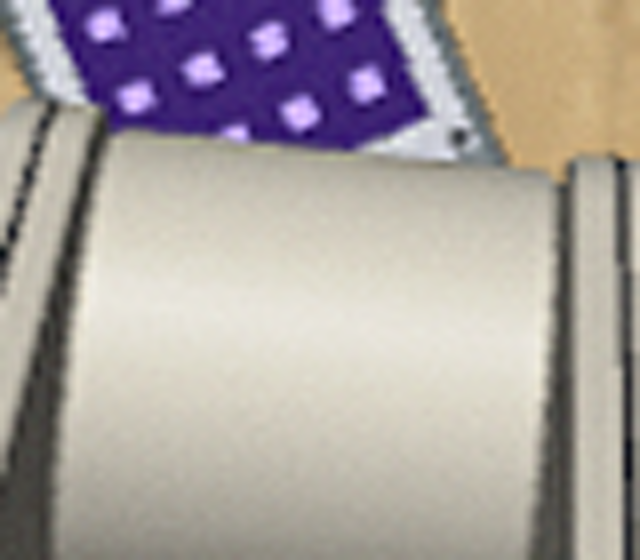

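The gripper body hides the switch in this view. But the tool turned 63° and the moment is 0.69 N m, well above the spring's 0.13, so the switch is at its stop. Next I'll let go.

{"api": "move_arm", "payload": {
  "motion": [0,0,0,0,0,0,-1,0,0,0,0,0,0,-1,0,0,0,0,0,0,-1,0,0,0,0,0,0,-1,0,0,0,0,0,0,-1,0,0,0,0,0,0,-1,0,0,0,0,0,0,-1,0,0,0,0,0,0,-1,0,0,0,0,0,0,-1,0,0,0,0,0,0,-1]
}}

```text
time: 6.18
tool_pos: [0.4334, -0.0374, 0.0608]
eef_rot: [[0.977, -0.212, 0.001], [-0.212, -0.977, -0.0], [0.001, -0.0, -1.0]]
wrist_force: [0.1, 0.1, -0.5]
gripper_width: 0.881
finger_force: 0.0
```

{"api": "move_arm", "payload": {
  "motion": [0,0,-0.3,0,0,0,-1,0,0,-0.6,0,0,0,-1,0,0,-1,0,0,0,-1,0,0,-1,0,0,0,-1,0,0,-1,0,0,0,-1]
}}

```text
time: 6.6
tool_pos: [0.4347, -0.0375, 0.1627]
eef_rot: [[0.977, -0.212, 0.006], [-0.212, -0.977, -0.001], [0.006, -0.001, -1.0]]
wrist_force: [0.1, -0.3, -0.6]
gripper_width: 1.0
finger_force: 0.0
```

```bash
python3 - <<'E'
from h import *
for n in ['scene']:
    im,d=arm.camera(n); P=cloud(n,d)
    print([(np.round(b['box']).astype(int).tolist(),round(b['confidence'],2)) for b in arm.look_for(n,'switch_grip')[:2]])
    Q=P[230:252,275:300].reshape(-1,3); S=Q[(Q[:,2]>.076)&(Q[:,2]<.095)]
    print(len(S),cv2.minAreaRect(S[:,:2].astype(np.float32)))
    cv2.imwrite('pics/rel.png',cv2.resize(im[130:330,180:480],(800,533),interpolation=2)[...,::-1])
togo([.445,-.224,.16],81.5)
E
```

```text
[([282, 231, 296, 252], 0.57)]
97 ((0.43368422985076904, -0.03858208656311035), (0.03917127847671509, 0.013857758603990078), 51.908721923828125)
t 6.7 shift [0.517 1.798 0.002] turn [-0.000e+00  1.000e-03 -3.124e+00] q [-0.11  0.24  2.09 -0.    0.81  1.67] w 1.0020347415013588 f 0.0
```

View pics/rel.png

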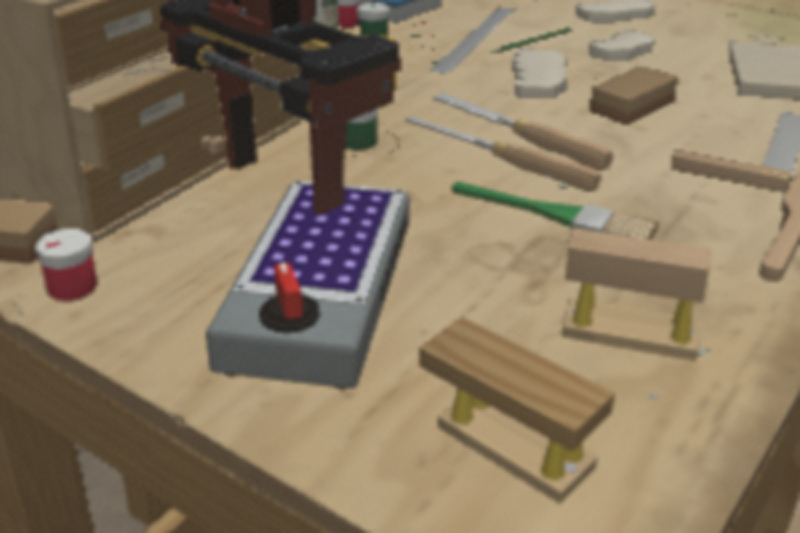

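The switch is back at rest at 52°, upright at about (288,290) in the crop. Nothing else has moved. Next is the bar.

{"api": "move_arm", "payload": {
  "motion": [0.26,0.9,0,0,0,0,-1,0.26,0.9,0,0,0,0,-1,0.26,0.9,0,0,0,0,-1]
}}

```text
time: 6.95
tool_pos: [0.4393, -0.1339, 0.1593]
eef_rot: [[0.977, -0.212, -0.001], [-0.212, -0.977, -0.0], [-0.001, 0.001, -1.0]]
wrist_force: [0.4, 0.8, -0.1]
gripper_width: 0.998
finger_force: 0.0
```

{"api": "move_arm", "payload": {
  "motion": [0.26,0.9,0,0,0,-1,-1,0.26,0.9,0,0,0,-1,-1,0.26,0.9,0,0,0,-1,-1,0.26,0.9,0,0,0,-1,-1,0.26,0.9,0,0,0,-1,-1]
}}

```text
time: 7.37
tool_pos: [0.4446, -0.2249, 0.1587]
eef_rot: [[0.951, 0.309, -0.003], [0.309, -0.951, 0.002], [-0.002, -0.003, -1.0]]
wrist_force: [0.8, 0.6, -0.7]
gripper_width: 0.999
finger_force: 0.0
```

{"api": "move_arm", "payload": {
  "motion": [0,0,0,0,0,-1,-1,0,0,0,0,0,-1,-1,0,0,0,0,0,-1,-1,0,0,0,0,0,-1,-1,0,0,0,0,0,-1,-1]
}}

```text
time: 7.78
tool_pos: [0.4446, -0.2235, 0.1589]
eef_rot: [[0.669, 0.744, -0.003], [0.744, -0.669, 0.002], [-0.001, -0.004, -1.0]]
wrist_force: [0.4, -0.3, 1.0]
gripper_width: 1.002
finger_force: 0.0
```

{"api": "move_arm", "payload": {
  "motion": [0,0,0,0,0,-1,-1,0,0,0,0,0,-1,-1,0,0,0,0,0,-1,-1,0,0,0,0,0,-1,-1,0,0,0,0,0,-1,-1,0,0,0,0,0,-1,-1]
}}

```text
time: 8.28
tool_pos: [0.4452, -0.2238, 0.1598]
eef_rot: [[0.215, 0.977, -0.002], [0.977, -0.215, 0.001], [0.001, -0.002, -1.0]]
wrist_force: [-0.8, 0.2, 0.4]
gripper_width: 1.001
finger_force: 0.0
```

```bash
python3 - <<'E'
from h import *
togo([.445,-.224,.09],81.5)
E
```

```text
t 8.28 shift [-0.002 -0.     0.698] turn [-0.003 -0.001 -0.131] q [-0.49  0.33  1.95  0.    0.86 -0.27] w 1.001283018390486 f 0.0
```

{"api": "move_arm", "payload": {
  "motion": [0,0,0.6,0,0,-0.13,-1,0,0,0.6,0,0,-0.13,-1,0,0,0.6,0,0,-0.13,-1,0,0,0.6,0,0,-0.13,-1]
}}

```text
time: 8.62
tool_pos: [0.4449, -0.2238, 0.0998]
eef_rot: [[0.148, 0.989, -0.003], [0.989, -0.148, 0.001], [0.001, -0.003, -1.0]]
wrist_force: [0.1, 0.2, 0.2]
gripper_width: 1.004
finger_force: 0.0
```

{"api": "move_arm", "payload": {
  "motion": [0,0,0.3,0,0,0,-1,0,0,0.57,0,0,0,-1,0,0,0.57,0,0,0,-1,0,0,0.57,0,0,0,-1,0,0,0.57,0,0,0,0.4,0,0,0.57,0,0,0,0.4,0,0,0.57,0,0,0,0.4,0,0,0.57,0,0,0,0.4,0,0,0.57,0,0,0,0.4,0,0,0.57,0,0,0,0.4],
  "newtons": 20
}}

```text
time: 9.45
tool_pos: [0.4459, -0.2243, 0.0442]
eef_rot: [[0.145, 0.989, 0.001], [0.989, -0.145, -0.0], [-0.0, 0.001, -1.0]]
wrist_force: [-0.5, -0.3, 0.2]
gripper_width: 0.582
finger_force: 0.2
```

{"api": "move_arm", "payload": {
  "motion": [0,0,0,0,0,0,0.4,0,0,0,0,0,0,0.4,0,0,0,0,0,0,0.4,0,0,0,0,0,0,0.4]
}}

```text
time: 9.78
tool_pos: [0.4458, -0.2243, 0.044]
eef_rot: [[0.145, 0.989, 0.0], [0.989, -0.145, -0.0], [-0.0, 0.0, -1.0]]
wrist_force: [-1.4, 1.2, 4.9]
gripper_width: 0.564
finger_force: 20.0
```

{"api": "move_arm", "payload": {
  "motion": [0,0,-0.1,0,0,0,0.6,0,0,-0.2,0,0,0,0.6,0,0,-0.35,0,0,0,0.6,0,0,-0.5,0,0,0,0.6,0,0,-0.65,0,0,0,0.6,0,0,-0.8,0,0,0,0.6,0,0,-0.8,0,0,0,0.6,0,0,-0.8,0,0,0,0.6],
  "newtons": 25
}}

```text
time: 10.45
tool_pos: [0.4462, -0.2245, 0.1247]
eef_rot: [[0.145, 0.989, 0.002], [0.989, -0.145, -0.001], [-0.001, 0.002, -1.0]]
wrist_force: [-0.3, -0.4, -0.9]
gripper_width: 0.568
finger_force: 25.0
```

```bash
python3 - <<'E'
from h import *
im,d=arm.camera('scene'); P=cloud('scene',d)
cv2.imwrite('pics/lift.png',cv2.resize(im[130:330,230:480],(750,600),interpolation=2)[...,::-1])
togo([.5457,.0096,.124],22.7)
E
```

```text
t 10.5 shift [ 2.458e+00  6.520e-01 -1.000e-03] turn [ 1.000e-03 -0.000e+00  1.966e+00] q [-0.49  0.39  1.98 -0.    0.78 -0.34] w 0.5640882139761273 f 24.98634696006775
```

View pics/lift.png

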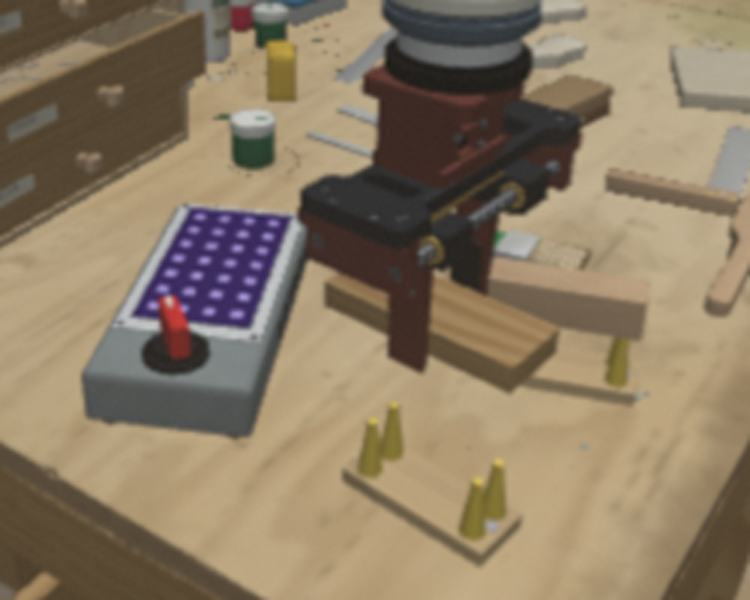

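The bar is level in the fingers, lifted clear of its stand at about (420,500). I'll carry it over the glass smoothly.

{"api": "move_arm", "payload": {
  "motion": [0.1,0.03,0,0,0,0,0.6,0.22,0.06,0,0,0,0,0.6,0.37,0.1,0,0,0,0,0.6,0.52,0.14,0,0,0,0,0.6,0.67,0.18,0,0,0,0,0.6,0.82,0.22,0,0,0,0,0.6]
}}

```text
time: 11.0
tool_pos: [0.4793, -0.1443, 0.1228]
eef_rot: [[0.144, 0.99, -0.002], [0.99, -0.144, 0.001], [0.0, -0.002, -1.0]]
wrist_force: [-0.3, -0.4, -1.4]
gripper_width: 0.567
finger_force: 25.0
```

{"api": "move_arm", "payload": {
  "motion": [0.15,0.04,0,0,0,0,0.6,0.3,0.08,0,0,0,0,0.6,0.45,0.12,0,0,0,0,0.6,0.6,0.16,0,0,0,0,0.6,0.72,0.19,0,0,0,0,0.6,0.82,0.22,0,0,0,0,0.6]
}}

```text
time: 11.5
tool_pos: [0.5129, -0.0664, 0.123]
eef_rot: [[0.144, 0.99, -0.001], [0.99, -0.144, 0.0], [0.0, -0.001, -1.0]]
wrist_force: [-0.1, -0.1, -0.1]
gripper_width: 0.569
finger_force: 25.0
```

{"api": "move_arm", "payload": {
  "motion": [0.1,0.03,0,0,0,0.1,0.6,0.2,0.05,0,0,0,0.2,0.6,0.3,0.08,0,0,0,0.3,0.6,0.4,0.1,0,0,0,0.4,0.6,0.5,0.13,0,0,0,0.5,0.6,0.6,0.16,0,0,0,0.6,0.6,0.7,0.18,0,0,0,0.7,0.6,0.78,0.2,0,0,0,0.8,0.6,0.82,0.21,0,0,0,0.9,0.6,0.82,0.21,0,0,0,0.98,0.6]
}}

```text
time: 12.33
tool_pos: [0.5458, 0.0111, 0.1233]
eef_rot: [[0.613, 0.79, -0.0], [0.79, -0.613, 0.0], [-0.0, -0.0, -1.0]]
wrist_force: [-0.2, -0.4, 0.2]
gripper_width: 0.563
finger_force: 25.0
```

{"api": "move_arm", "payload": {
  "motion": [0,0,0,0,0,0.1,0.6,0,0,0,0,0,0.2,0.6,0,0,0,0,0,0.32,0.6,0,0,0,0,0,0.44,0.6,0,0,0,0,0,0.56,0.6,0,0,0,0,0,0.68,0.6,0,0,0,0,0,0.8,0.6,0,0,0,0,0,0.9,0.6,0,0,0,0,0,0.98,0.6,0,0,0,0,0,0.98,0.6]
}}

```text
time: 13.17
tool_pos: [0.5453, 0.0103, 0.1233]
eef_rot: [[0.922, 0.388, -0.001], [0.388, -0.922, -0.0], [-0.001, -0.0, -1.0]]
wrist_force: [0.1, 0.7, -1.6]
gripper_width: 0.569
finger_force: 25.0
```

```bash
python3 - <<'E'
from h import *
togo([.5457,.0096,.124],22.7)
for n in ['scene','top']:
    im,d=arm.camera(n); P=cloud(n,d)
    if n=='scene': cv2.imwrite('pics/hold.png',cv2.resize(im[120:320,180:450],(800,593),interpolation=2)[...,::-1])
    b=arm.look_for(n,'striped_bar')[:2]; print(n,b)
    m=(P[...,2]>.142)&(P[...,2]<.153)&(np.hypot(P[...,0]-.5457,P[...,1]-.0096)<.1)
    a=np.radians(22.7);D=P[m][:,:2]-[.5457,.0096]; X=D@[np.cos(a),np.sin(a)];Y=D@[-np.sin(a),np.cos(a)]
    print(m.sum(),np.percentile(X,[1,99]).round(3),np.percentile(Y,[1,99]).round(3),np.median(P[m][:,2]))
E
```

```text
t 13.17 shift [ 0.001  0.007 -0.007] turn [-0.001  0.001  0.003] q [-0.    0.45  1.87 -0.    0.82  1.17] w 0.5687734342639555 f 24.986776113510132
scene [{'box': [283.6, 168.8, 310.0, 202.0], 'confidence': 0.65}]
643 [-0.064  0.064] [-0.034  0.03 ] 0.1498303498070098
top [{'box': [282.5, 218.7, 299.9, 235.4], 'confidence': 0.64}]
242 [-0.063 -0.026] [-0.009  0.024] 0.14758124509285273
```

View pics/hold.png

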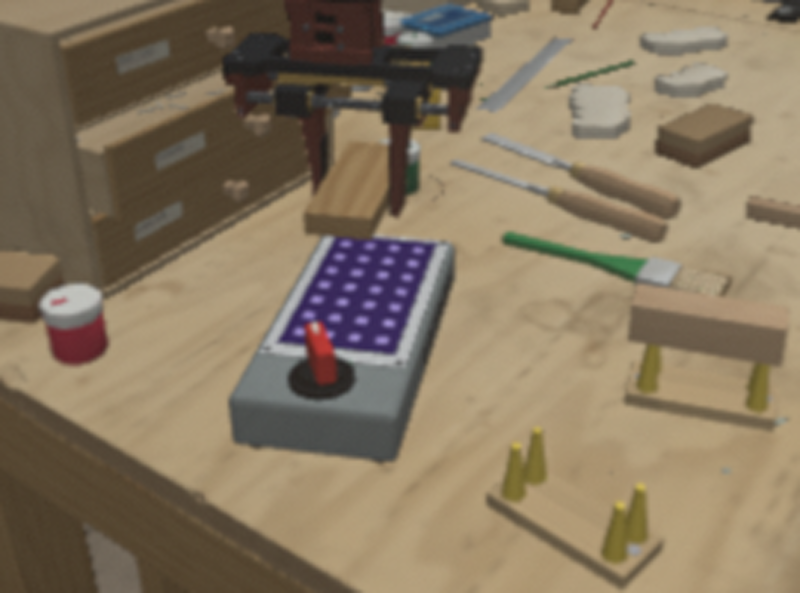

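The bar is level over the glass at about (350,190). It spans ±64 mm along the glass, centred, and its top is at 0.150 m, which puts the underside about 8 cm above the glass. Now I'll hold it still.

{"api": "move_arm", "payload": {
  "motion": [0,0,0,0,0,0,0.6,0,0,0,0,0,0,0.6,0,0,0,0,0,0,0.6,0,0,0,0,0,0,0.6,0,0,0,0,0,0,0.6,0,0,0,0,0,0,0.6,0,0,0,0,0,0,0.6,0,0,0,0,0,0,0.6,0,0,0,0,0,0,0.6,0,0,0,0,0,0,0.6]
}}

```text
time: 14.2
tool_pos: [0.5456, 0.0098, 0.1237]
eef_rot: [[0.921, 0.389, -0.0], [0.389, -0.921, 0.0], [-0.0, -0.0, -1.0]]
wrist_force: [0.5, -0.4, -1.2]
gripper_width: 0.571
finger_force: 25.0
```

{"api": "move_arm", "payload": {
  "motion": [0,0,0,0,0,0,0.6,0,0,0,0,0,0,0.6,0,0,0,0,0,0,0.6,0,0,0,0,0,0,0.6,0,0,0,0,0,0,0.6,0,0,0,0,0,0,0.6,0,0,0,0,0,0,0.6,0,0,0,0,0,0,0.6,0,0,0,0,0,0,0.6,0,0,0,0,0,0,0.6]
}}

```text
time: 15.03
tool_pos: [0.5456, 0.0098, 0.1237]
eef_rot: [[0.921, 0.389, 0.0], [0.389, -0.921, 0.0], [0.0, 0.0, -1.0]]
wrist_force: [-0.4, -0.6, -0.0]
gripper_width: 0.57
finger_force: 25.0
```

{"api": "move_arm", "payload": {
  "motion": [0,0,0,0,0,0,0.6,0,0,0,0,0,0,0.6,0,0,0,0,0,0,0.6,0,0,0,0,0,0,0.6,0,0,0,0,0,0,0.6,0,0,0,0,0,0,0.6,0,0,0,0,0,0,0.6,0,0,0,0,0,0,0.6,0,0,0,0,0,0,0.6,0,0,0,0,0,0,0.6]
}}

```text
time: 15.87
tool_pos: [0.5456, 0.0098, 0.1237]
eef_rot: [[0.921, 0.389, 0.0], [0.389, -0.921, 0.0], [0.0, 0.0, -1.0]]
wrist_force: [-0.3, 0.2, -1.3]
gripper_width: 0.565
finger_force: 25.0
```

{"api": "move_arm", "payload": {
  "motion": [0,0,0,0,0,0,0.6,0,0,0,0,0,0,0.6,0,0,0,0,0,0,0.6,0,0,0,0,0,0,0.6,0,0,0,0,0,0,0.6,0,0,0,0,0,0,0.6,0,0,0,0,0,0,0.6,0,0,0,0,0,0,0.6,0,0,0,0,0,0,0.6,0,0,0,0,0,0,0.6]
}}

```text
time: 16.7
tool_pos: [0.5456, 0.0098, 0.1237]
eef_rot: [[0.921, 0.389, -0.0], [0.389, -0.921, 0.0], [-0.0, -0.0, -1.0]]
wrist_force: [0.4, 0.1, -1.3]
gripper_width: 0.566
finger_force: 25.0
```

{"api": "move_arm", "payload": {
  "motion": [0,0,0,0,0,0,0.6,0,0,0,0,0,0,0.6,0,0,0,0,0,0,0.6,0,0,0,0,0,0,0.6,0,0,0,0,0,0,0.6,0,0,0,0,0,0,0.6,0,0,0,0,0,0,0.6,0,0,0,0,0,0,0.6,0,0,0,0,0,0,0.6,0,0,0,0,0,0,0.6]
}}

```text
time: 17.53
tool_pos: [0.5456, 0.0098, 0.1237]
eef_rot: [[0.921, 0.389, 0.0], [0.389, -0.921, 0.0], [0.0, 0.0, -1.0]]
wrist_force: [-0.3, -0.5, -2.4]
gripper_width: 0.568
finger_force: 25.0
```

```bash
python3 - <<'E'
from h import *
togo([.5457,.0096,.124],22.7)
print(arm.finish_job())
E
```

```text
t 17.53 shift [ 0.     0.002 -0.003] turn [ 0.    -0.     0.006] q [-0.    0.45  1.87  0.    0.82  1.17] w 0.5678684249121719 f 24.986329972743988
the job is handed in; nothing more can be done
None
```

The job is handed in, with no verdict returned: the start switch was turned to its stop and sprang back, and the striped bar was held level about 8 cm above the glass for over 4 s and is still in the gripper, with nothing else seen to move.

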